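# Put the staples away in the touch-latch drawer

### The job

Put the small yellow carton of staples that lies on the open desk to the right away in the grey two-drawer unit: its drawers have no handles, you press a front in and let go and it springs ajar, but one of the two is locked and only feeling which front gives will tell you which. Open the one that is free, lay the carton flat inside and let go of it, then push the drawer shut, past flush, so that it catches again and stays flush with the case. Press gently, without ramming the fronts, and leave the glue stick, the tape roll and the wooden stamp where they stand.

Things in the scene. Friction and masses are not known exactly. Their poses are not given: they have to be found in the camera images.
- drawer_unit: grey metal desk unit, 155 deep (x) x 274 wide (y) x 70 high, fixed. Origin: centre of its underside; x runs from its front (facing the robot) to its back, y left, z up. Two handleless drawers, left and right, centred at y = +-70 mm, between flush side walls and a 22 mm post with a lock that holds ONE of them; which cannot be seen. The locked front gives only 2 mm. The case top begins 22 mm behind the fronts, level with them
- staple_box: small yellow carton of staples, 40 (x) x 78 (y) x 30 (z) mm, about 0.11 kg, lying flat on the desk. Origin: centre of its underside; z up
- drawer_left (a joint): left drawer: m out toward the robot; 0 = latched, flush (within 1 mm). Unlocked, it presses in 10 mm to a firm stop (-0.0105) against about 4 N; let go, it springs 60 to 75 mm out, then slides freely (1 N) to 0.115. To shut, push in (last 60 mm against 3 to 4 N) to the firm stop (10 to 20 N; past -0.009), let go: it returns to 0 and stays. Pushed less far, it springs out again
- drawer_left_front (a point): middle of the top edge of the left drawer's outer front face, 69 mm above the desk; moves with the drawer; axes as the unit's. The plain wooden front is 115 wide (y), 10 thick (x, behind this point), 58 high (its lower edge 11 mm above the desk)
- drawer_left_inside (a point): centre of the left drawer's inner floor, 17 mm above the desk, 66 mm behind the outer front face; moves with the drawer; axes as the unit's. The open-topped inside measures 112 (x) x 102 (y) mm; side and rear walls are 5 thick, their tops 33 mm above this floor
- drawer_right (a joint): right drawer: m out toward the robot; 0 = latched, flush (within 1 mm). Unlocked, it presses in 10 mm to a firm stop (-0.0105) against about 4 N; let go, it springs 60 to 75 mm out, then slides freely (1 N) to 0.115. To shut, push in (last 60 mm against 3 to 4 N) to the firm stop (10 to 20 N; past -0.009), let go: it returns to 0 and stays. Pushed less far, it springs out again
- drawer_right_front (a point): middle of the top edge of the right drawer's outer front face, 69 mm above the desk; moves with the drawer; axes as the unit's. The plain wooden front is 115 wide (y), 10 thick (x, behind this point), 58 high (its lower edge 11 mm above the desk)
- drawer_right_inside (a point): centre of the right drawer's inner floor, 17 mm above the desk, 66 mm behind the outer front face; moves with the drawer; axes as the unit's. The open-topped inside measures 112 (x) x 102 (y) mm; side and rear walls are 5 thick, their tops 33 mm above this floor
- glue_stick: glue stick standing on end, 28 dia x 91 high, origin at the centre of its underside; bystander
- tape_roll: roll of tape lying flat, 92 dia x 48 high, origin at the centre of its underside; bystander
- stamp_a: wooden hand stamp standing on its 27 x 48 base, 66 high, origin at the centre of its underside; bystander

How it is judged:
On the way, in this order (a step that is already met when the one before it is completed fails the run):
1. a drawer has sprung ajar (more than 40 mm out) (value of joint any of drawer_left, drawer_right above 0.04 m), for 0.1 s.
2. the carton lies flat inside an open drawer, let go (((x of staple_box in the frame of drawer_left_inside between -0.05 and 0.05 m and y of staple_box in the frame of drawer_left_inside between -0.045 and 0.045 m and z of staple_box in the frame of drawer_left_inside between -0.008 and 0.01 m and angle between staple_box's own z axis and vertical below 0.2 rad and value of joint drawer_left above 0.03 m) or (x of staple_box in the frame of drawer_right_inside between -0.05 and 0.05 m and y of staple_box in the frame of drawer_right_inside between -0.045 and 0.045 m and z of staple_box in the frame of drawer_right_inside between -0.008 and 0.01 m and angle between staple_box's own z axis and vertical below 0.2 rad and value of joint drawer_right above 0.03 m)) and contact force between staple_box and the fingers below 0.2 N), for 0.2 s.
At the end, for the whole second after the job is handed in: The carton lies flat (within 0.2 rad) on the inner floor of one of the drawers, at rest; both drawers are latched, each front flush with the case within 3 mm, at rest (((x of staple_box in the frame of drawer_left_inside between -0.05 and 0.05 m and y of staple_box in the frame of drawer_left_inside between -0.045 and 0.045 m and z of staple_box in the frame of drawer_left_inside between -0.008 and 0.01 m and angle between staple_box's own z axis and vertical below 0.2 rad) or (x of staple_box in the frame of drawer_right_inside between -0.05 and 0.05 m and y of staple_box in the frame of drawer_right_inside between -0.045 and 0.045 m and z of staple_box in the frame of drawer_right_inside between -0.008 and 0.01 m and angle between staple_box's own z axis and vertical below 0.2 rad)) and linear speed of staple_box below 0.02 m/s and value of joint drawer_left between -0.003 and 0.003 m and velocity of joint drawer_left between -0.02 and 0.02 m/s and value of joint drawer_right between -0.003 and 0.003 m and velocity of joint drawer_right between -0.02 and 0.02 m/s); the robot touches nothing.
It fails at once if the robot presses on the drawer unit with more than 50 N (contact force between drawer_unit and the fingers above 50 N or contact force between drawer_unit and the arm above 50 N).
It fails at once if the glue stick, tape roll or stamp is moved more than 30 mm (distance of any of glue_stick, tape_roll, stamp_a from where it was at the start of the episode above 0.03 m).
It also fails if it takes over 72 s, if anything falls off the work surface, if the arm or the gripper's body presses on something with over 40 N, if the wrist force passes 120 N, or if a joint passes its speed limit or range.

### The arm

A 7-joint arm with a two-finger parallel gripper is mounted at the origin on a cart in front of the work surface, level with it; the furniture and walls round the work are solid. World frame = base frame: x ahead of the robot, y to its left, z up, the work surface at z = 0. Lengths are in m, angles in rad, forces in N, time in s.
With the tool pointing down it reaches from about 0.425 to 0.825 m from the base axis. Payload 3.6 kg.
Tool frame: the origin (TCP) lies between the finger pads; the fingertips stand 22 mm ahead of it and the grasp point (between the pads) lies 3 mm ahead of it; z points along the fingers, y is the line along which they close (so a half turn about z gives the same grasp; the last joint's range is limited). The gripper opens to 93 mm and grips with 3 to 60 N. Pads are 15 mm wide; open, the fingers measure 128 mm over their backs; the gripper's body (75 mm by 188 mm) begins 65 mm behind the grasp point.
Start: joints at [1.202, 0.615, -0.013, 1.423, 0.008, 1.103, -0.04], TCP at [0.218, -0.612, 0.241] pointing down, gripper open.
Joint ranges: [-3.12, 3.12], [-0.3, 2.06], [-1.34, 1.32], [0.26, 2.42], [-1.36, 4.5], [0.01, 1.98], [-2.84, 2.84]. Speed limits (rad/s): [2.79, 2.79, 3.14, 3.14, 3.14, 3.14, 3.14].

### API

Orientations are given as a unit quaternion [x, y, z, w].
In Python, from workcell import readout, vision, close_job gives the robot as it stands.
- The arm moves only by the tool step_arm, never from a script. Its argument "deltas" is a list of rows, each a list of 2 entries, a list of its own where there are three numbers: the shift along the tool's x, y, z in mm, then the turn about the tool's z in rad. In form: [[[tx, ty, tz], twist], ...]. A call has 1 to 10 rows; each row is the pose to reach, as a shift and turn from the pose commanded when the call began, along the tool's axes at that moment; what a row does not reach only later rows make up. A row lasts 1/12 s, in which the tool goes at most 41.7 mm and 7.16 degrees, less where a joint would pass 70% of its speed; a pose out of reach is approached as far as the arm can. A call with a gripper value outside its range is refused whole. "fingers" is the finger opening in mm, from 0 to 93, set as the call begins (left out, the last holds). The fingers move at their own pace and stop on an object; the grip force is fixed at half the most. Time passes only in rows, so rows that repeat a pose let the fingers close. It gives the time, the measured TCP pose, the force, the opening and the grip force at its end, in the units of the state.
- readout.get_obs(): the state, without advancing time (a new reading comes with each control period).
- vision.read_camera(name): name is "side" or "top" or "wrist"; returns a dict with "frame" (480x640x3 uint8, red, green, blue), "fx", "fy", "cx", "cy" (pixels), "k1" (the pictures are not rectified: a ray, as slopes to the right and down, at radius r is drawn at 1 + k1 r^2 times it, then the intrinsics apply), "world_from_camera" (4x4, takes a point from camera to world coordinates); the wrist camera has in their place "mount" (4x4, takes a point from camera to tool coordinates, whose origin is the TCP and whose axes are the flange's). Camera axes: x right, y up, looking along -z (the intrinsics and any distortion apply to the point x, -y, -z); pixel columns grow to the right and rows downward; lengths in m; the calibration is good to about 2 mm. A picture is of the moment at which its call begins: read the wrist's pose just before it. There is no depth.
- close_job(): hands the job in; it is judged then, once.
The state is a dict: "time": time; "joint_positions": joint angles; "qd": joint speeds; "joint_torque": joint torques, N m; "tcp_pos": TCP position; "orientation": TCP orientation; "ft_force": force on the tool from outside, world axes, zero at the start; "wrist_torque": the same for the moment, N m; "gripper_width": finger opening in m; "finger_force": force on a finger pad.
Only numpy, scipy, OpenCV 4.12 (cv2) and the standard library are available. Lean on these libraries where they do the work, as an engineer would, in place of code of your own. Each camera call takes 0.05 s, during which the arm holds its last target. There are 200 camera calls.

## Working session

There is one attempt and no reset: what is moved stays moved. The work goes in short steps, Python scripts to look and compute and a tool call to move; the robot and the scene stay as the last step left them, time stands still between calls to the robot, and variables do not carry over. Pictures are saved under pics/ and viewed, at most 10 in all, crops included, and the job is handed in when it is done.

Besides the shell and the picture viewer there is one more tool, called after "Emit:" as name(argument=value, ...) on one line, values as JSON. step_arm: Moves the arm, as the interface text tells. Its arguments: {"type":"object","properties":{"deltas":{"type":"array"},"fingers":{"type":"number"}},"required":["deltas"]}

```bash
mkdir -p pics
python3 - <<'E'
from workcell import readout, vision
import cv2
o=readout.get_obs();print({k:o[k] for k in("time","tcp_pos","orientation","ft_force","gripper_width")})
for n in("top","side"):
    c=vision.read_camera(n);cv2.imwrite(f"pics/{n}0.png",c["frame"][:,:,::-1])
    print(n,{k:(v.tolist() if hasattr(v,'tolist') else v) for k,v in c.items() if k!="frame"})
c=vision.read_camera("wrist");print(c["mount"])
E
```

```text
{'time': 0.0, 'tcp_pos': array([ 0.21760789, -0.61170532,  0.2395309 ]), 'orientation': array([ 9.85427905e-01,  1.70088914e-01, -2.38249963e-04, -1.24413846e-03]), 'ft_force': array([ 0.15921912,  0.06840129, -0.84775468]), 'gripper_width': 0.09330379064339166}
top {'fx': 615.0178657760325, 'fy': 615.0178657760325, 'cx': 321.6450675050312, 'cy': 231.01331013246534, 'k1': 0.06587013683884371, 'world_from_camera': [[-0.021931961493888524, 0.9905520581947512, -0.13537211334382357, 0.3559985773421353], [-0.999442751375178, -0.025131098233228396, -0.021968491646128078, -0.013029456187541368], [-0.025162984493989703, 0.1348148653069618, 0.990551248701258, 1.6753757415437425], [0.0, 0.0, 0.0, 1.0]]}
side {'fx': 480.24925529881756, 'fy': 480.24925529881756, 'cx': 314.31862235990184, 'cy': 241.50525870793507, 'k1': 0.01893461138511543, 'world_from_camera': [[-0.9528784995331397, 0.1632849703253169, -0.25565716026219987, 0.2693714617676329], [-0.30239446431590267, -0.4443684596530829, 0.843264051182454, 1.1155049449939498], [0.024086367068738415, 0.8808374938269865, 0.4728056222064446, 0.7024455975990369], [0.0, 0.0, 0.0, 1.0]]}
[[-2.13294617e-04  9.66188012e-01  2.57838476e-01  7.13137494e-02]
 [ 9.99999542e-01 -3.45520983e-05  9.56716572e-04  1.36536715e-03]
 [ 9.33276943e-04  2.57838562e-01 -9.66187562e-01 -1.43368014e-01]
 [ 0.00000000e+00  0.00000000e+00  0.00000000e+00  1.00000000e+00]]
```

View pics/top0.png

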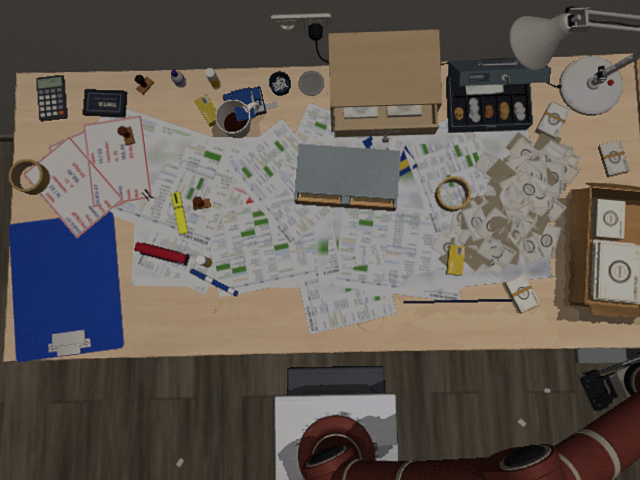

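View pics/side0.png

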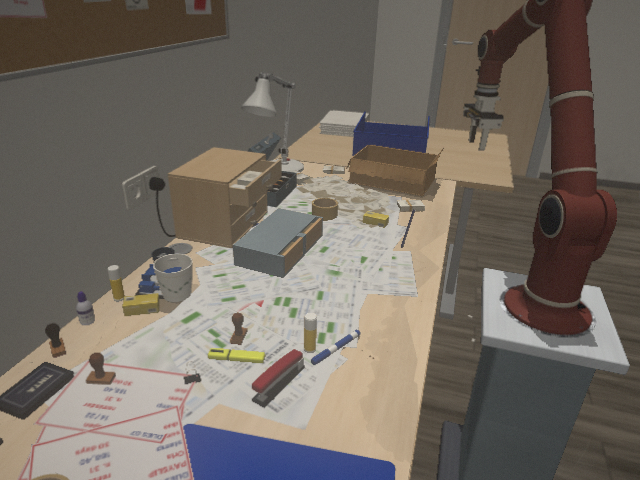

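The top view shows the unit at px (297–399, 145–210), yellow carton at (455,259), tape roll at (452,193), stamp (202,203), and glue stick (203,261). The side view confirms the layout, with the fronts facing the robot. Next I measure them.

```bash
cat > h.py <<'E'
import numpy as np, cv2
from scipy.spatial.transform import Rotation as R
from workcell import readout, vision
def cam(n):
    o=readout.get_obs() if n=="wrist" else None
    c=vision.read_camera(n)
    if o is not None:
        T=np.eye(4);T[:3,:3]=R.from_quat(o["orientation"]).as_matrix();T[:3,3]=o["tcp_pos"]
        c["world_from_camera"]=T@np.array(c["mount"])
    return c
def rays(c,px):
    px=np.atleast_2d(px).astype(float)
    d=np.c_[(px[:,0]-c["cx"])/c["fx"],(px[:,1]-c["cy"])/c["fy"]];u=d.copy()
    for _ in range(20): u=d/(1+c["k1"]*(u**2).sum(1,keepdims=True))
    T=np.array(c["world_from_camera"])
    return T[:3,3],np.c_[u[:,0],-u[:,1],-np.ones(len(u))]@T[:3,:3].T
def plane(c,px,z):
    o,d=rays(c,px);return (o+d*((z-o[2])/d[:,2])[:,None])[:,:2]
def blob(m,roi):
    x0,y0,x1,y1=roi;k=np.zeros_like(m);k[y0:y1,x0:x1]=m[y0:y1,x0:x1]
    cs,_=cv2.findContours(k,cv2.RETR_EXTERNAL,cv2.CHAIN_APPROX_NONE)
    return max(cs,key=cv2.contourArea)[:,0,:]
def rect(P):  # mm-rect of world points
    (c,s,a)=cv2.minAreaRect((P*1000).astype(np.float32));return np.round(c,1),np.round(s,1),round(a,1)
E
python3 - <<'E'
from h import *
c=cam("top");hsv=cv2.cvtColor(c["frame"],cv2.COLOR_RGB2HSV)
for p in[(455,262),(350,170),(330,200),(347,205),(455,180)]:print(p,hsv[p[1],p[0]])
m=cv2.inRange(hsv,(18,130,80),(35,255,255));b=blob(m,(435,230,480,290))
print("carton",rect(plane(c,b,.03)))
h=hsv.astype(int);g=((h[:,:,1]<70)&(h[:,:,2]<h[170,350,2]+14)&(h[:,:,2]>h[170,350,2]-14)).astype(np.uint8)
g=cv2.morphologyEx(g,cv2.MORPH_OPEN,np.ones((3,3)))
b=blob(g,(280,130,415,225));print("unit top",rect(plane(c,b,.07)),b.min(0),b.max(0))
q=cv2.boxPoints(cv2.minAreaRect(b));print(q,plane(c,q,.07))
for n,p,z in[("tape",(452,193),.048),("stamp",(202,203),.03),("glue",(203,261),.091)]:print(n,plane(c,p,z))
cv2.imwrite("pics/crop.png",cv2.resize(c["frame"][130:290,280:480,::-1],None,fx=4,fy=4,interpolation=cv2.INTER_CUBIC)[:600])
E
```

```text
(455, 262) [ 24 171 154]
(350, 170) [103  17 105]
(330, 200) [ 16 127 155]
(347, 205) [140  26  29]
(455, 180) [ 16 134  42]
carton (array([ 494.9, -331.7]), array([41.4, 77.1]), 82.0)
unit top (array([735.9, -49.8]), array([275.1, 133.7]), 84.2) [295 144] [399 198]
[[294.1586  191.49944]
 [297.7515  142.39647]
 [400.97928 149.94972]
 [397.38638 199.05269]] [[ 0.68331634  0.0933722 ]
 [ 0.8172382   0.08149579]
 [ 0.78827259 -0.19390728]
 [ 0.65553119 -0.17944271]]
tape [[ 0.6720081  -0.32734665]]
stamp [[0.66612544 0.34769434]]
glue [[0.50197174 0.33106069]]
```

View pics/crop.png

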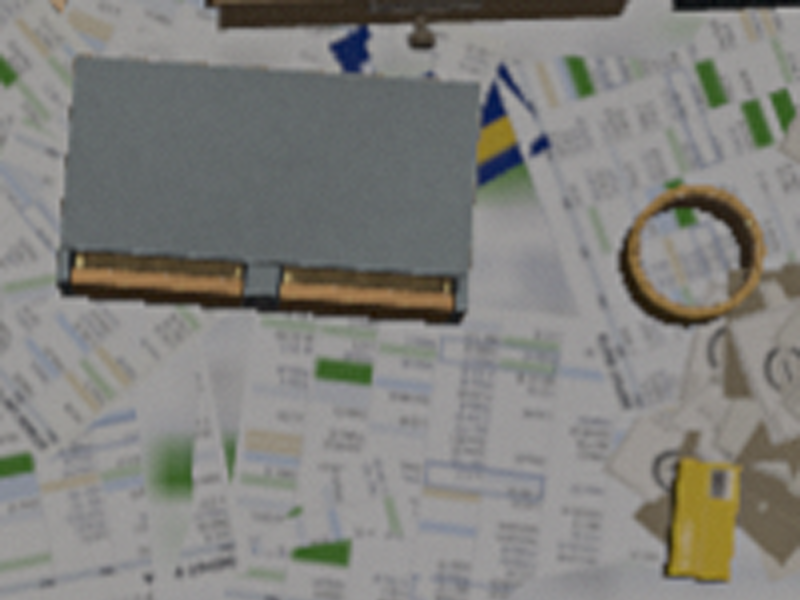

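Emit:
step_arm(deltas=[[[15, -10, 0], 0.03], [[45, -31, 0], 0.08], [[76, -53, 0], 0.13], [[107, -74, 0], 0.18], [[138, -96, 0], 0.23], [[169, -117, 0], 0.28], [[200, -139, 0], 0.33], [[231, -160, 0], 0.38], [[262, -182, 0], 0.42], [[290, -202, 0], 0.443]], fingers=0)

```text
time: 1.03
tcp_pos: [0.4246, -0.3224, 0.2407]
orientation: [0.999, -0.051, 0.0, -0.0]
ft_force: [1.2, 0.5, -0.5]
gripper_width: 0.0312
finger_force: 0.0
```

Emit:
step_arm(deltas=[[[10, -18, 0], 0], [[28, -48, 0], 0], [[46, -80, 0], 0], [[64, -112, 0], 0], [[82, -143, 0], 0], [[100, -175, 20], 0], [[116, -203, 40], 0], [[128, -222, 60], 0], [[135, -234, 80], 0], [[135, -234, 90], 0]])

```text
time: 1.87
tcp_pos: [0.5819, -0.1005, 0.1479]
orientation: [0.999, -0.047, -0.001, -0.002]
ft_force: [-0.6, 0.1, -1.0]
gripper_width: 0.0003
finger_force: 0.0
```

Run:
```python
from h import *
c=cam("wrist");cv2.imwrite("pics/w1.png",c["frame"][:,:,::-1]);np.save("w1.npy",c["world_from_camera"])
print(readout.get_obs()["tcp_pos"],c["fx"],c["k1"])
```

```text
[ 0.57971745 -0.1033      0.14680369] 348.7328035694213 0.017182180576216635
```

View pics/w1.png

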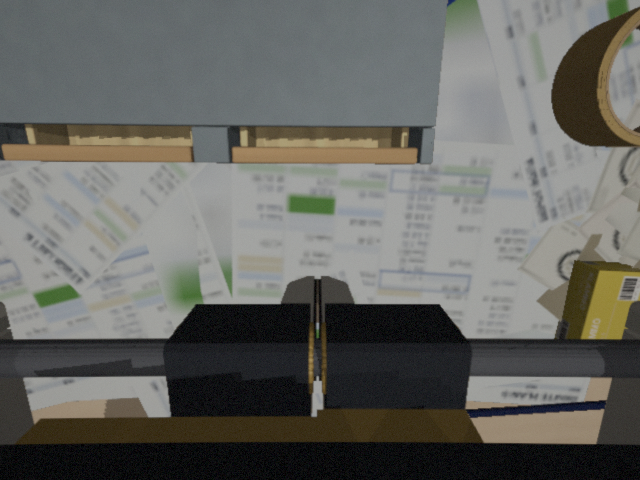

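Wrist view: the fronts' outer top edge is at rows 160–163, the right front spans cols 232–417, the post 192–232, and the carton is at the right edge (600,300). I cast the front edges.

Run:
```python
from h import *
c=vision.read_camera("wrist");c["world_from_camera"]=np.load("w1.npy")
P=plane(c,[(5,160),(191,161),(232,162),(416,163)],.069);print(P.round(4))
d=P[0]-P[3];print(np.degrees(np.arctan2(d[1],d[0]))-90, P[[0,3]].mean(0))
```

```text
[[ 0.6634  0.0838]
 [ 0.6527 -0.0294]
 [ 0.6497 -0.0546]
 [ 0.6384 -0.1681]]
-5.671255962270692 [ 0.65090614 -0.04218882]
```

Emit:
step_arm(deltas=[[[0, 0, 30], 0], [[5, 0, 60], 0], [[15, 0, 82], 0], [[25, 0, 90], 0], [[33, 0, 90], 0], [[40, 0, 90], 0], [[42, 0, 90], 0], [[44, 0, 90], 0], [[44, 0, 90], 0]])

```text
time: 2.72
tcp_pos: [0.6259, -0.1107, 0.0621]
orientation: [0.999, -0.051, 0.001, 0.0]
ft_force: [-0.8, 0.3, -0.0]
gripper_width: 0.0007
finger_force: 0.0
```

Emit:
step_arm(deltas=[[[2, 0, 0], 0], [[4, 0, 0], 0], [[6, 0, 0], 0], [[8, 0, 0], 0], [[10, 0, 0], 0], [[11, 0, 0], 0], [[12, 0, 0], 0], [[13, 0, 0], 0], [[13, 0, 0], 0]])

```text
time: 3.47
tcp_pos: [0.6362, -0.1112, 0.0605]
orientation: [0.999, -0.051, -0.002, -0.0]
ft_force: [-5.6, 0.1, 3.8]
gripper_width: 0.0001
finger_force: 2.7
```

Emit:
step_arm(deltas=[[[1, 0, 0], 0], [[2, 0, 0], 0], [[3, 0, 0], 0], [[3, 0, 0], 0], [[3, 0, 0], 0]])

```text
time: 3.88
tcp_pos: [0.6362, -0.1112, 0.0605]
orientation: [0.999, -0.051, -0.006, -0.001]
ft_force: [-10.5, 1.9, 9.5]
gripper_width: 0.0005
finger_force: 5.3
```

Emit:
step_arm(deltas=[[[-5, 0, 0], 0], [[-25, 0, 0], 0], [[-55, 0, 0], 0], [[-85, 0, 0], 0], [[-100, 0, -20], 0], [[-100, 0, -40], 0], [[-100, 0, -60], 0], [[-100, 0, -90], 0], [[-100, 0, -90], 0]])

```text
time: 4.63
tcp_pos: [0.5464, -0.1025, 0.1561]
orientation: [0.999, -0.051, 0.007, 0.001]
ft_force: [0.5, -1.1, 0.1]
gripper_width: 0.0006
finger_force: 0.0
```

Run:
```python
from h import *
c=cam("wrist");cv2.imwrite("pics/w2.png",c["frame"][:,:,::-1]);np.save("w2.npy",c["world_from_camera"])
print(readout.get_obs()["tcp_pos"])
```

```text
[ 0.54500559 -0.10223806  0.15386306]
```

View pics/w2.png

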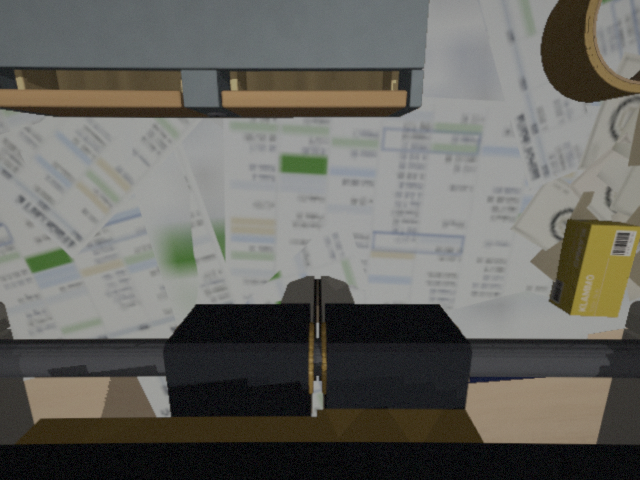

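Right front is still flush after a firm 10 N press, so it is locked. On to the left one (140 mm over).

Emit:
step_arm(deltas=[[[0, -20, 0], 0], [[0, -52, 0], 0], [[0, -84, 0], 0], [[10, -114, 20], 0], [[25, -134, 45], 0], [[45, -140, 70], 0], [[65, -140, 85], 0], [[78, -140, 90], 0], [[84, -140, 90], 0], [[86, -140, 90], 0]])

```text
time: 5.52
tcp_pos: [0.6419, 0.0287, 0.0593]
orientation: [0.999, -0.051, -0.0, 0.0]
ft_force: [-0.2, -0.2, -0.5]
gripper_width: 0.0006
finger_force: 0.0
```

Emit:
step_arm(deltas=[[[2, 0, 0], 0], [[4, 0, 0], 0], [[6, 0, 0], 0], [[8, 0, 0], 0], [[10, 0, 0], 0], [[12, 0, 0], 0], [[13, 0, 0], 0], [[13, 0, 0], 0]])

```text
time: 6.18
tcp_pos: [0.654, 0.0278, 0.0608]
orientation: [0.999, -0.051, -0.0, -0.0]
ft_force: [-3.5, 0.0, 2.6]
gripper_width: 0.0006
finger_force: 1.6
```

Emit:
step_arm(deltas=[[[2, 0, 0], 0], [[4, 0, 0], 0], [[6, 0, 0], 0], [[8, 0, 0], 0], [[9, 0, 0], 0], [[10, 0, 0], 0], [[10, 0, 0], 0]])

```text
time: 6.77
tcp_pos: [0.6585, 0.0274, 0.0605]
orientation: [0.999, -0.05, -0.007, -0.0]
ft_force: [-13.9, 1.9, 11.4]
gripper_width: -0.0001
finger_force: 6.9
```

Firm stop reached at 14 N; I let go and back off.

Emit:
step_arm(deltas=[[[-8, 0, 0], 0], [[-30, 0, 0], 0], [[-65, 0, 0], 0], [[-100, 0, 0], 0], [[-130, 0, -10], 0], [[-135, 0, -40], 0], [[-135, 0, -75], 0], [[-135, 0, -110], 0], [[-135, 0, -120], 0], [[-135, 0, -120], 0]])

```text
time: 7.6
tcp_pos: [0.5336, 0.0403, 0.1842]
orientation: [0.999, -0.051, 0.006, -0.001]
ft_force: [1.0, 0.4, -0.6]
gripper_width: 0.0004
finger_force: 0.0
```

Run:
```python
from h import *
c=cam("wrist");cv2.imwrite("pics/w3.png",c["frame"][:,:,::-1]);np.save("w3.npy",c["world_from_camera"])
print(readout.get_obs()["tcp_pos"])
```

```text
[0.53170721 0.04026341 0.18182126]
```

View pics/w3.png

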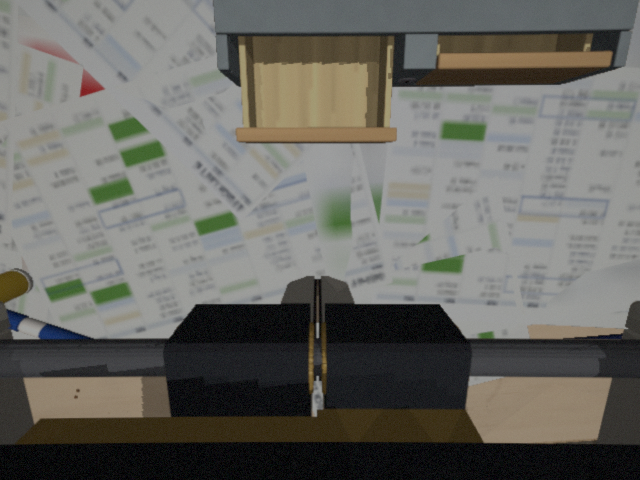

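The left drawer is ajar: its front's outer top edge is at row ~141, cols 237–397.

Run:
```python
from h import *
c=vision.read_camera("wrist");c["world_from_camera"]=np.load("w3.npy")
P=plane(c,[(237,141),(397,141),(440,67),(608,66)],.069);print(P.round(4),P[:2].mean(0))
ex=np.array([np.cos(.1),-np.sin(.1)]);print(((P[2:].mean(0)-P[:2].mean(0))@ex))
```

```text
[[ 0.6168  0.0886]
 [ 0.6052 -0.025 ]
 [ 0.6502 -0.0558]
 [ 0.6384 -0.1668]] [0.6110241  0.03182249]
0.04737018328706873
```

Run:
```python
from h import *
c=cam("wrist");f=c["frame"]
hsv=cv2.cvtColor(f,cv2.COLOR_RGB2HSV)
for r in range(110,150,2):print(r,hsv[r,317],end=' ')
print();P=plane(c,[(317,141)],.069);print(P,readout.get_obs()["tcp_pos"],readout.get_obs()["time"])
```

```text
110 [ 22  82 162] 112 [ 22  81 161] 114 [ 22  82 162] 116 [ 21  82 162] 118 [ 22  81 161] 120 [ 21  84 161] 122 [ 20  82 164] 124 [ 21  81 163] 126 [ 21  82 162] 128 [ 21  81 161] 130 [ 22  80 162] 132 [ 22  78 163] 134 [ 22  80 163] 136 [ 20  86 163] 138 [ 21  81 163] 140 [ 20  86 149] 142 [ 17 105 146] 144 [ 17 108 153] 146 [ 17 107 148] 148 [ 17 109 148] 
[[0.60651415 0.03152491]] [0.52942235 0.0401704  0.17927526] 7.75
```

```bash
cat > fr.py <<'E'
from h import *
def front(col=317):
    c=cam("wrist");hsv=cv2.cvtColor(c["frame"],cv2.COLOR_RGB2HSV)[:,col].astype(int)
    m=(hsv[:,1]>97)&(hsv[:,0]>=10)&(hsv[:,0]<20)&(hsv[:,2]>110);r=np.where(m[:270])[0]
    P=plane(c,[(col,r.max()+.5)],.069)[0];o=readout.get_obs()
    ex=np.array([np.cos(.1),-np.sin(.1)]);ey=np.array([np.sin(.1),np.cos(.1)])
    d=P-o["tcp_pos"][:2];print(r.min(),r.max(),P.round(4),"joint~",((np.array([.658,.027])-P)@ex).round(4),"fwd",(d@ex).round(4),o["tcp_pos"].round(4),o["time"])
if __name__=="__main__":front()
E
python3 fr.py
```

```text
144 157 [0.5942 0.0326] joint~ 0.064 fwd 0.0656 [0.529  0.0402 0.1788] 7.8
```

Emit:
step_arm(deltas=[[[20, 0, 0], 0], [[50, 0, 0], 0], [[80, 0, 0], 0], [[100, 0, 15], 0], [[106, 0, 45], 0], [[106, 0, 75], 0], [[106, 0, 100], 0], [[106, 0, 115], 0], [[106, 0, 117], 0], [[106, 0, 117], 0]])

```text
time: 8.63
tcp_pos: [0.6337, 0.0294, 0.0609]
orientation: [0.999, -0.051, -0.003, 0.0]
ft_force: [-0.3, 0.2, 0.6]
gripper_width: 0.0009
finger_force: 0.0
```

Emit:
step_arm(deltas=[[[-8, 0, 0], 0], [[-16, 0, 0], 0], [[-24, 0, 0], 0], [[-32, 0, 0], 0], [[-40, 0, 0], 0], [[-48, 0, 0], 0], [[-55, 0, 0], 0], [[-61, 0, 0], 0], [[-65, 0, 0], 0], [[-65, 0, 0], 0]])

```text
time: 9.47
tcp_pos: [0.5688, 0.0364, 0.0634]
orientation: [0.999, -0.05, -0.001, 0.0]
ft_force: [-0.7, -0.0, -1.2]
gripper_width: 0.0003
finger_force: 0.0
```

Emit:
step_arm(deltas=[[[4, 0, 0], 0], [[4, 0, -20], 0], [[4, 0, -50], 0], [[4, 0, -80], 0], [[0, 20, -95], 0], [[-4, 50, -100], 0], [[-8, 85, -100], 0], [[-12, 120, -100], 0], [[-16, 155, -100], 0], [[-20, 185, -100], 0]])

```text
time: 10.3
tcp_pos: [0.5313, -0.1488, 0.1635]
orientation: [0.999, -0.051, -0.0, 0.0]
ft_force: [-0.8, 0.0, 0.6]
gripper_width: 0.0005
finger_force: 0.0
```

Emit:
step_arm(deltas=[[[-2, 35, 0], 0.01], [[-4, 70, 0], 0.02], [[-7, 105, 0], 0.03], [[-10, 135, 0], 0.04], [[-13, 160, 0], 0.04], [[-15, 178, 0], 0.04], [[-17, 187, 0], 0.04], [[-17, 189, 0], 0.04], [[-17, 189, 0], 0.04]], fingers=85)

```text
time: 11.05
tcp_pos: [0.496, -0.3319, 0.1633]
orientation: [0.997, -0.071, -0.0, -0.001]
ft_force: [1.1, 0.7, 0.3]
gripper_width: 0.0559
finger_force: 0.0
```

Run:
```python
from h import *
c=cam("wrist");cv2.imwrite("pics/w4.png",c["frame"][:,:,::-1]);o=readout.get_obs();print(o["tcp_pos"],R.from_quat(o["orientation"]).as_matrix()[:2,:2],o["gripper_width"],o["time"])
t=cam("top")
for n,c,z in(("wrist",c,.03),("top",t,.03)):
    hsv=cv2.cvtColor(c["frame"],cv2.COLOR_RGB2HSV);m=cv2.inRange(hsv,(20,130,80),(35,255,255))
    b=blob(m,(150,100,480,420) if n=="wrist" else (435,230,480,290));print(n,rect(plane(c,b,z)),b.min(0),b.max(0))
```

```text
[ 0.4965912  -0.33070767  0.16335831] [[ 0.99025679 -0.13925331]
 [-0.13925295 -0.99025532]] 0.05991550540123178 11.1
wrist (array([ 499.4, -333.6]), array([38.9, 77.3]), 81.9) [293 187] [342 279]
top (array([ 470.1, -329.6]), array([39.7, 21.2]), 88.8) [448 265] [463 273]
```

View pics/w4.png

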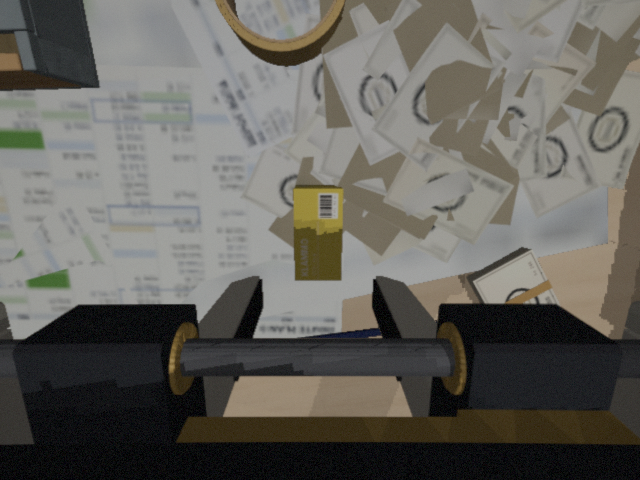

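Emit:
step_arm(deltas=[[[3, 2, 25], 0], [[3, 2, 60], 0], [[3, 2, 90], 0], [[3, 2, 115], 0], [[3, 2, 128], 0], [[3, 2, 134], 0], [[3, 2, 134], 0], [[3, 2, 134], 0]])

```text
time: 11.82
tcp_pos: [0.4997, -0.3338, 0.0303]
orientation: [0.998, -0.07, 0.001, -0.0]
ft_force: [0.1, -0.1, 0.2]
gripper_width: 0.0851
finger_force: 0.0
```

Emit:
step_arm(deltas=[[[0, 0, 0], 0], [[0, 0, 0], 0], [[0, 0, 0], 0], [[0, 0, 0], 0], [[0, 0, 0], 0], [[0, 0, 0], 0], [[0, 0, 0], 0], [[0, 0, 0], 0]], fingers=30)

```text
time: 12.48
tcp_pos: [0.4987, -0.3344, 0.0297]
orientation: [0.998, -0.071, -0.0, -0.0]
ft_force: [-0.2, 0.8, 1.2]
gripper_width: 0.0402
finger_force: 30.0
```

Emit:
step_arm(deltas=[[[0, 0, -20], 0], [[0, 0, -50], 0], [[0, 0, -80], 0], [[0, 0, -105], 0], [[0, 0, -120], 0], [[0, 0, -120], 0]])

```text
time: 12.98
tcp_pos: [0.5006, -0.336, 0.1534]
orientation: [0.997, -0.071, 0.003, 0.002]
ft_force: [1.8, -0.1, 0.3]
gripper_width: 0.04
finger_force: 30.0
```

Run:
```python
from h import *
c=cam("top");o=readout.get_obs();print(o["joint_positions"].round(2),o["tcp_pos"],o["gripper_width"],o["finger_force"])
cv2.imwrite("pics/top2.png",cv2.resize(c["frame"][130:290,270:470,::-1],None,fx=4,fy=4,interpolation=cv2.INTER_CUBIC)[:600])
```

```text
[ 0.52  0.63  0.05  1.68 -0.04  0.82 -1.12] [ 0.49941455 -0.33521503  0.1510715 ] 0.03981326656018198 29.999548494815826
```

View pics/top2.png

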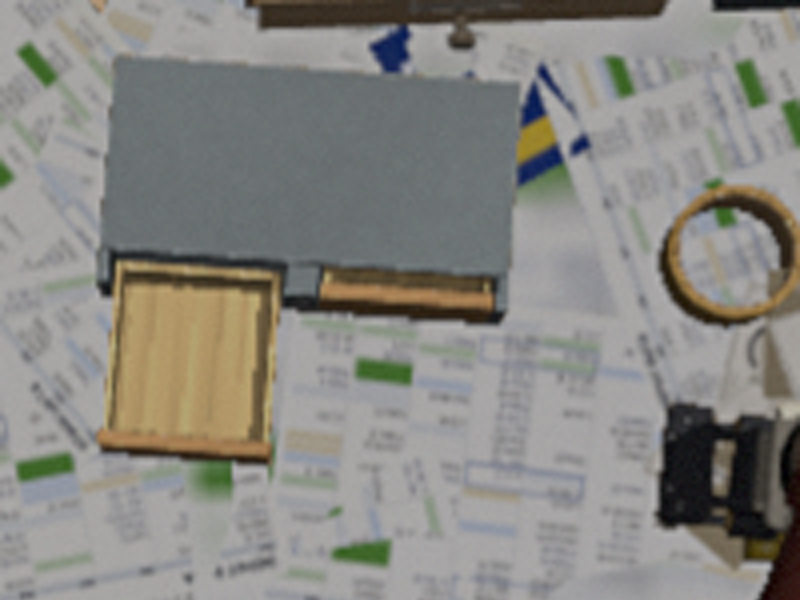

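Emit:
step_arm(deltas=[[[1, -8, 0], -0.04], [[4, -25, 0], -0.12], [[8, -47, 0], -0.2], [[12, -70, 0], -0.29], [[16, -94, 0], -0.38], [[20, -118, 0], -0.47], [[24, -142, 0], -0.56], [[28, -165, 0], -0.65], [[31, -182, 0], -0.73], [[32, -189, 0], -0.8]])

```text
time: 13.87
tcp_pos: [0.5568, -0.1464, 0.1475]
orientation: [0.944, 0.329, -0.001, -0.003]
ft_force: [0.3, 0.2, -0.6]
gripper_width: 0.0398
finger_force: 30.0
```

Emit:
step_arm(deltas=[[[12, -8, 0], -0.09], [[32, -22, 0], -0.19], [[54, -37, 0], -0.29], [[78, -54, 0], -0.39], [[102, -70, 0], -0.49], [[125, -86, 0], -0.59], [[143, -99, 0], -0.69], [[154, -106, 0], -0.77], [[158, -109, 0], -0.81], [[158, -109, 0], -0.81]])

```text
time: 14.7
tcp_pos: [0.6138, 0.0342, 0.1473]
orientation: [0.74, 0.673, -0.001, -0.002]
ft_force: [-0.2, -0.3, -1.3]
gripper_width: 0.0398
finger_force: 30.0
```

Emit:
step_arm(deltas=[[[0, 0, 0], 0], [[0, 0, 0], 0]])

```text
time: 14.87
tcp_pos: [0.6143, 0.03, 0.1484]
orientation: [0.743, 0.67, -0.001, -0.001]
ft_force: [0.2, -0.5, -0.6]
gripper_width: 0.0396
finger_force: 30.0
```

Run:
```python
from h import *
c=cam("wrist");cv2.imwrite("pics/w5.png",c["frame"][:,:,::-1]);np.save("w5.npy",c["world_from_camera"])
o=readout.get_obs();print(o["tcp_pos"],R.from_quat(o["orientation"]).as_matrix()[:2,:2],o["gripper_width"],o["finger_force"],o["joint_positions"].round(2))
```

```text
[0.61447728 0.02977892 0.14872137] [[ 0.10334392  0.99464368]
 [ 0.99464512 -0.10334579]] 0.039934071150769954 29.999491274356842 [ 0.14  0.68 -0.38  1.63  0.31  0.89 -0.46]
```

View pics/w5.png

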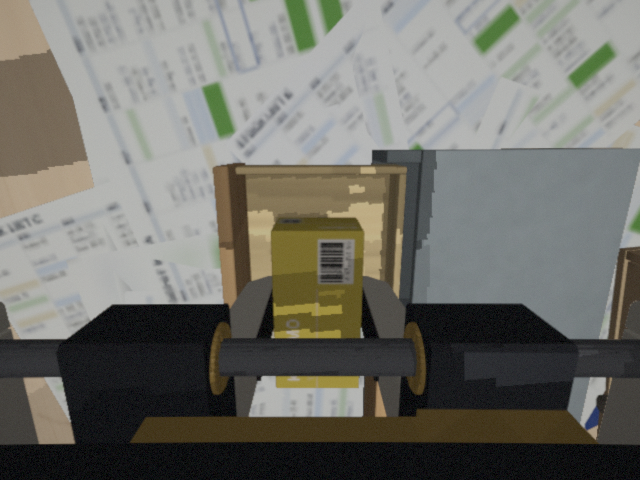

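View: carton held over the open drawer; front's outer top edge col ~217, rear wall top cols 388–404, left wall top rows 165–173.

Run:
```python
from h import *
c=vision.read_camera("wrist");c["world_from_camera"]=np.load("w5.npy");o=readout.get_obs()["tcp_pos"][:2]
ex=np.array([np.cos(.1),-np.sin(.1)]);ey=np.array([np.sin(.1),np.cos(.1)])
for n,p,z in(("front outer",(217,200),.069),("front inner",(237,200),.069),("rear wall inner",(387,200),.05),("rear outer",(405,200),.05),("left wall outer",(310,165),.05),("left wall inner",(310,173),.05),("case top edge",(420,200),.07)):
    d=plane(c,[p],z)[0]-o;print(n,(d@ex*1000).round(1),(d@ey*1000).round(1))
```

```text
front outer -64.2 38.5
front inner -51.4 38.5
rear wall inner 48.3 35.4
rear outer 60.8 35.4
left wall outer -4.9 59.4
left wall inner -5.0 54.0
case top edge 65.3 38.2
```

Emit:
step_arm(deltas=[[[3, 1, 15], 0], [[3, 1, 40], 0], [[3, 1, 65], 0], [[3, 1, 82], 0], [[3, 1, 92], 0], [[3, 1, 97], 0], [[3, 1, 99], 0], [[3, 1, 99], 0]])

```text
time: 15.63
tcp_pos: [0.6169, 0.0337, 0.0511]
orientation: [0.742, 0.67, 0.0, 0.0]
ft_force: [0.1, 0.4, -0.7]
gripper_width: 0.0398
finger_force: 30.0
```

Emit:
step_arm(deltas=[[[0, 0, 1], 0], [[0, 0, 2], 0], [[0, 0, 3], 0], [[0, 0, 3], 0], [[0, 0, 3], 0]])

```text
time: 16.05
tcp_pos: [0.6166, 0.0338, 0.048]
orientation: [0.742, 0.67, 0.0, 0.0]
ft_force: [0.7, 0.6, -0.3]
gripper_width: 0.0399
finger_force: 30.0
```

Emit:
step_arm(deltas=[[[0, 0, 0], 0], [[0, 0, 0], 0], [[0, 0, 0], 0], [[0, 0, 0], 0], [[0, 0, 0], 0], [[0, 0, 0], 0]], fingers=54)

```text
time: 16.55
tcp_pos: [0.6165, 0.0338, 0.0477]
orientation: [0.742, 0.67, 0.0, -0.0]
ft_force: [0.1, -0.6, -0.5]
gripper_width: 0.0542
finger_force: 0.0
```

Emit:
step_arm(deltas=[[[0, 0, -5], 0], [[0, 0, -15], 0], [[0, 0, -30], 0], [[0, 0, -50], 0], [[0, 0, -75], 0], [[0, 0, -90], 0], [[0, 0, -95], 0], [[0, 0, -95], 0]])

```text
time: 17.22
tcp_pos: [0.6176, 0.0341, 0.145]
orientation: [0.742, 0.67, 0.002, 0.001]
ft_force: [-0.0, -0.7, 0.5]
gripper_width: 0.0542
finger_force: 0.0
```

Run:
```python
from h import *
c=cam("wrist");cv2.imwrite("pics/w6.png",c["frame"][:,:,::-1]);np.save("w6.npy",c["world_from_camera"])
o=readout.get_obs();print(o["tcp_pos"],o["gripper_width"],o["finger_force"],o["time"])
```

```text
[0.61660669 0.03374124 0.14336107] 0.0543072566286744 0.0 17.2667
```

View pics/w6.png

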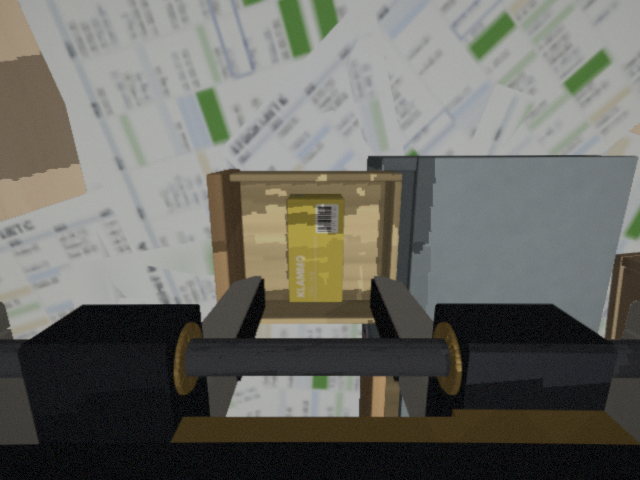

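The carton lies flat and centred in the drawer (px 288–344, 195–302), released. Now I close the fingers, go round in front and push it shut.

Emit:
step_arm(deltas=[[[0, -15, 0], 0], [[0, -40, 0], 0], [[0, -70, 0], 0], [[0, -98, 0], 0], [[0, -114, 0], 0], [[0, -118, 15], 0], [[0, -118, 40], 0], [[0, -118, 65], 0], [[0, -118, 80], 0], [[0, -118, 84], 0]], fingers=0)

```text
time: 18.1
tcp_pos: [0.4963, 0.0453, 0.0554]
orientation: [0.742, 0.67, -0.003, -0.002]
ft_force: [-0.1, 0.0, -0.1]
gripper_width: 0.0003
finger_force: 0.0
```

Emit:
step_arm(deltas=[[[0, 6, 0], 0], [[0, 12, 0], 0], [[0, 18, 0], 0], [[0, 24, 0], 0], [[0, 30, 0], 0], [[0, 36, 0], 0], [[0, 42, 0], 0], [[0, 48, 0], 0], [[0, 54, 0], 0], [[0, 60, 0], 0]])

```text
time: 18.93
tcp_pos: [0.5592, 0.0397, 0.0587]
orientation: [0.742, 0.67, -0.0, -0.0]
ft_force: [-1.8, 0.4, 1.2]
gripper_width: 0.0004
finger_force: 0.7
```

Emit:
step_arm(deltas=[[[0, 7, 0], 0], [[0, 15, 0], 0], [[0, 23, 0], 0], [[0, 31, 0], 0], [[0, 39, 0], 0], [[0, 47, 0], 0], [[0, 55, 0], 0], [[0, 63, 0], 0], [[0, 70, 0], 0], [[0, 76, 0], 0]])

```text
time: 19.77
tcp_pos: [0.6352, 0.032, 0.0586]
orientation: [0.742, 0.67, 0.0, -0.0]
ft_force: [-3.7, 1.8, 2.8]
gripper_width: 0.0004
finger_force: 2.2
```

Emit:
step_arm(deltas=[[[0, 3, 0], 0], [[0, 6, 0], 0], [[0, 8, 0], 0], [[0, 10, 0], 0], [[0, 12, 0], 0], [[0, 14, 0], 0], [[0, 15, 0], 0], [[0, 15, 0], 0]])

```text
time: 20.43
tcp_pos: [0.6493, 0.0306, 0.0586]
orientation: [0.742, 0.67, 0.0, -0.0]
ft_force: [-3.7, 1.2, 2.4]
gripper_width: 0.0006
finger_force: 2.0
```

Emit:
step_arm(deltas=[[[0, 1, 0], 0], [[0, 2, 0], 0], [[0, 3, 0], 0], [[0, 4, 0], 0], [[0, 5, 0], 0], [[0, 5, 0], 0]])

```text
time: 20.93
tcp_pos: [0.652, 0.0303, 0.0587]
orientation: [0.742, 0.67, -0.002, -0.002]
ft_force: [-8.8, 1.7, 6.4]
gripper_width: 0.0006
finger_force: 4.6
```

Emit:
step_arm(deltas=[[[0, 1, 0], 0], [[0, 2, 0], 0], [[0, 4, 0], 0], [[0, 4, 0], 0], [[0, 4, 0], 0]])

```text
time: 21.35
tcp_pos: [0.652, 0.0303, 0.0587]
orientation: [0.742, 0.67, -0.006, -0.004]
ft_force: [-16.4, 0.6, 11.6]
gripper_width: 0.0007
finger_force: 8.5
```

Emit:
step_arm(deltas=[[[0, -8, 0], 0], [[0, -25, 0], 0], [[0, -50, 0], 0], [[0, -80, 0], 0], [[0, -105, 0], 0], [[0, -120, -20], 0], [[0, -120, -50], 0], [[0, -120, -85], 0], [[0, -120, -110], 0], [[0, -120, -120], 0]])

```text
time: 22.18
tcp_pos: [0.5432, 0.0416, 0.1831]
orientation: [0.743, 0.67, 0.005, 0.004]
ft_force: [0.7, -0.3, 0.0]
gripper_width: 0.0003
finger_force: 0.0
```

Emit:
step_arm(deltas=[[[0, 0, 0], 0], [[0, 0, 0], 0], [[0, 0, 0], 0], [[0, 0, 0], 0]])

```text
time: 22.52
tcp_pos: [0.5381, 0.0413, 0.1768]
orientation: [0.742, 0.67, -0.001, -0.001]
ft_force: [-0.0, 0.1, 0.3]
gripper_width: 0.0005
finger_force: 0.0
```

Run:
```python
from h import *
c=cam("wrist");t=cam("side");o=readout.get_obs();print(o["tcp_pos"],o["time"],o["ft_force"].round(1))
a=c["frame"][:,:,::-1];b=cv2.resize(t["frame"][190:300,210:350,::-1],(400,314))
cv2.imwrite("pics/fin.png",np.hstack([cv2.resize(a,(400,300)),b[:300]]))
```

```text
[0.53826222 0.04157571 0.17717721] 22.6167 [ 0.7 -0.1 -0.3]
```

View pics/fin.png

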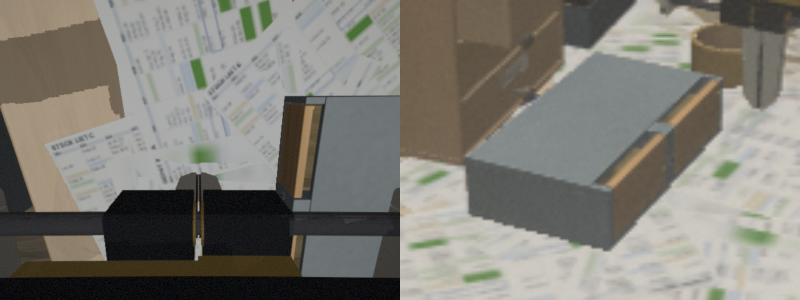

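Both fronts are flush with the case (wrist view at 285–325, 97–200; side view at 600–720, 75–245), and the robot is clear of everything.

```bash
python3 -c "
from workcell import close_job
print(close_job())"
```

```text
the job is handed in; nothing more can be done
None
```

The right drawer was locked, so the carton is laid flat in the left one, which is pushed shut and looks latched flush in the last pictures; I handed the job in at about 22.6 s (no verdict shown), but viewed 11 pictures, one over the limit of 10.

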